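# Make room behind the butter dish and flip its lid open

## Task

The buns are ready to be buttered: with the fingertips, slide the jam jar along the counter, sideways as seen from the butter dish and to whichever side has room, until no part of it stands behind the dish's hinge side any more, then push the dish's lid up by its thumb lift and on over the top, so that it falls back and rests fully open. Only push, gently: grip and lift nothing, keep the jar upright and on the counter, do not shove the dish out of its place, and leave the other things alone.

Things in the scene. Friction and masses are not known exactly. Their poses are not given: they have to be found in the camera images.
- butter_dish: Loose cream ceramic butter dish (about 0.9 kg), a rectangular box 120 (x) by 130 (y) by 55 high, walls 7, standing on the counter. Origin: centre of its underside. Its own +x points to its back, the hinge side (to the robot's left, within 0.35 rad; so its front with the thumb lift faces the robot's right), its y runs along the hinge. A flat butter block lies inside.
- dish_lid (a joint): The dish's blue lid (0.14 kg) on a free hinge at the top of the dish's back wall: 0 shut, grows as it opens, 2.4 rad fully open, leaning back behind the dish on the hinge's stop. Falls shut below about 1.4 rad, falls open beyond 1.5. A plate 140 long, hinge to front edge, 130 wide, 5 thick, with a raised top 20 high. Shut, its underside is 55 above the counter.
- lid_lip (a point): Middle of the lower front edge of the lid, 140 from the hinge line. Shut, it juts out 20 beyond the dish's front wall, 55 above the counter, so a fingertip fits beneath it from the front. Moves with the lid.
- lift_tip (a point): Upper front edge, at mid-width, of the steel thumb lift: a plate 60 wide, 5 thick, about 30 long, that rises forwards and up at 45 degrees from the middle of the lid's front edge. With the lid shut it is 102 in front of the dish's centre and 80 above the counter, so it overhangs further than the lip. Moves with the lid.
- dish_hinge (a point): Middle of the hinge line, at 60 behind the dish's centre and 55.5 above the counter; the hinge axis is the dish's y. The lid's underside passes through it.
- jam_jar: Upright round jar of red jam with white cap, 68 in diameter, 80 high, about 0.3 kg, loose on the counter, standing 6 to 20 behind the dish's back wall (in the way of the lid). Origin: centre of its underside. The counter is free for 150 on both sides along the dish's y (whose +y points towards the robot). It slides upright when pushed low down and topples if pushed near the top.
- knife: Bystander: butter spreader with dark wood handle, 190 long, lying flat on the robot's right, clear of the dish. Origin: underside, near mid-length. Leave it alone.
- side_plate: Bystander: white plate 116 in diameter with a bun on it, 47 high in all, on the robot's left. Origin: centre of underside. Leave it alone.
- paper_cup: Bystander: orange cup, 84 in diameter, 110 high, on the far side of the table, left or right. Origin: centre of underside.
- tumbler: Bystander: steel tumbler, 76 in diameter, 140 high, on the far side of the table, left or right. Origin: centre of underside.
- honey_jar: Bystander: amber honey jar with yellow cap, 68 in diameter, 105 high, on the robot's left. Origin: centre of underside.
- mug: Bystander: white mug, 80 in diameter, 95 high, on the far side of the table, left or right. Origin: centre of underside.

How it is judged:
By the outcome, as a careful person would: the job done as asked, in the order asked, and still so for the second after the job is handed in, with the robot touching nothing.
It also fails if it takes over 59 s, if anything falls off the work surface, if the arm or the gripper's body presses on something with over 40 N, if the wrist force passes 120 N, or if a joint passes its speed limit or range.

## Robot

A 6-joint arm with a two-finger parallel gripper is mounted at the origin on the work surface. World frame = base frame: x ahead of the robot, y to its left, z up, the work surface at z = 0. Lengths are in m, angles in rad, forces in N, time in s.
With the tool pointing down it reaches from about 0.3 to 0.775 m from the base axis. Payload 14.6 kg.
Tool frame: the origin (TCP) lies between the finger pads; the fingertips stand 19 mm ahead of it and the grasp point (between the pads) is the TCP; z points along the fingers, y is the direction in which the jaws open and shut (so a half turn about z gives the same grasp; the last joint's range is limited). The gripper opens to 94 mm and grips with 3 to 60 N. Pads are 16 mm wide; open, the fingers measure 119 mm over their backs; the gripper's body (75 mm by 177 mm) begins 78 mm behind the grasp point.
Start: joints at [1.209, 0.3, 1.521, -0, 1.321, -0.067], TCP at [0.16, 0.526, 0.224] pointing down, gripper open.
Joint ranges: [-3.03, 3.03], [-0.79, 2.21], [0.23, 2.52], [-1.04, 4.18], [0, 3.07], [-2.55, 2.55]. Speed limits (rad/s): [2.22, 2.22, 2.57, 3.14, 3.14, 3.14].

## Interface

Orientations are given as [roll, pitch, yaw] about the fixed x, y, z axes, in that order (R = Rz(yaw) Ry(pitch) Rx(roll)).
In Python, from station import telemetry, vision, ctrl gives the robot as it stands. The module is installed in compiled form; this text tells all that it offers.
- The arm moves only by the shell command python3 -m creep 'ROWS' [FORCE]. ROWS is JSON, a list of rows, each a list of 3 entries, a list of its own where there are three numbers: the shift along the tool's x, y, z in units of 50 mm (1.0 is 50 mm), then the turn about the tool's z in units of 8 degrees (1.0 is 8 degrees), then the opening, from 0 (shut) to 1 (fully open). In form: [[[tx, ty, tz], twist, gripper], ...]. A call has 1 to 12 rows; each row is the pose to reach, as a shift and turn from the pose commanded when the call began, along the tool's axes at that moment; what a row does not reach only later rows make up. A row lasts 1/10 s, in which the tool goes at most 50 mm and 8.59 degrees, less where a joint would pass 70% of its speed; a pose out of reach is approached as far as the arm can. A call with a gripper value outside its range is refused whole. The fingers move at their own pace and stop on an object; FORCE is the grip in N (left out, the last holds). Time passes only in rows, so rows that repeat a pose let the fingers close. It gives the time, the measured TCP pose, the force and the opening at its end, in the units of the state.
- telemetry.get_obs(): the state, without advancing time (a new reading comes with each control period).
- vision.camera(name): name is "scene" or "top"; returns a dict with "img" (400x640x3 uint8, red, green, blue), "depth" (400x640 float32, m along the optical axis (not along the pixel's ray), 0 where there is no reading), "vertical_fov" (degrees; the focal length in pixels is half the picture's height over the tangent of half this angle, whatever the lens; pixels are square), "cx", "cy" (the principal point, pixels), "dist" ([k1, k2, p1, p2, k3] as OpenCV has them; the pictures are not rectified), "extrinsics" (4x4, takes a point from camera to world coordinates). Camera axes: x right, y down, z forward; pixel columns grow to the right and rows downward; lengths in m; the calibration is good to about 2 mm. A picture is of the moment at which its call begins.
- ctrl.hand_in(): hands the job in, once; it reports no verdict.
The state is a dict: "time_s": time; "qpos": joint angles; "joint_vel": joint speeds; "tau": joint torques, N m; "ee_pos": TCP position; "eef_rot": TCP orientation; "force": force on the tool from outside, world axes, zero at the start; "moment": the same for the moment, N m; "grip_width": finger opening in m.
Only numpy, scipy, OpenCV 4.12 (cv2) and the standard library are available. Lean on these libraries where they do the work, as an engineer would, in place of code of your own. Each camera call takes 0.05 s, during which the arm holds its last target.

## Working session

There is one attempt and no reset: what is moved stays moved. The work goes in short steps, Python scripts to look and compute and a shell command to move; the robot and the scene stay as the last step left them, time stands still between calls to the robot, and variables do not carry over. Pictures are saved under pics/ and viewed, and the job is handed in when it is done.

```bash
mkdir -p pics; cat > h.py <<'E'
import numpy as np, cv2
from station import telemetry, vision, ctrl
def cam(name):
    c=vision.camera(name); h,w=c["img"].shape[:2]
    f=h/2/np.tan(np.radians(c["vertical_fov"])/2)
    c["K"]=np.array([[f,0,c["cx"]],[0,f,c["cy"]],[0,0,1.]]); return c
def cloud(c):
    h,w=c["depth"].shape
    u,v=np.meshgrid(np.arange(w),np.arange(h))
    p=cv2.undistortPoints(np.stack([u,v],-1).reshape(-1,1,2).astype(np.float64),c["K"],np.array(c["dist"],float)).reshape(h,w,2)
    d=c["depth"]; X=np.dstack([p*d[...,None],d])
    E=np.array(c["extrinsics"]); W=X@E[:3,:3].T+E[:3,3]; W[d==0]=np.nan; return W
def save(c,n): cv2.imwrite("pics/"+n,c["img"][...,::-1])
E
python3 - <<'E'
from h import *
for n in("scene","top"):
    c=cam(n); save(c,n+"0.png"); np.savez("pics/"+n+"0.npz",W=cloud(c),img=c["img"])
    print(n,c["extrinsics"],c["K"][0,0],c["dist"])
print(telemetry.get_obs())
E
```

```text
scene [[ 0.31257804  0.78832704 -0.52993909  1.03903525]
 [ 0.94987272 -0.25584487  0.17968089 -0.12965926]
 [ 0.00606511 -0.55953899 -0.82878184  0.79170536]
 [ 0.          0.          0.          1.        ]] 373.1267480044192 [-0.02036273  0.          0.          0.          0.        ]
top [[ 0.00783805 -0.99841975  0.0556468   0.54978933]
 [-0.99930932 -0.00984218 -0.03583303  0.03996116]
 [ 0.03632409 -0.05532751 -0.99780731  1.01953336]
 [ 0.          0.          0.          1.        ]] 372.0080541598154 [0.00045895 0.         0.         0.         0.        ]
{'time_s': 0.1, 'qpos': array([ 1.20940101e+00,  3.00424258e-01,  1.52148685e+00,  1.05203740e-05,
        1.32067705e+00, -6.66099467e-02]), 'joint_vel': array([ 0.00031244, -0.00179177, -0.00057543, -0.00022956, -0.00067474,
        0.00118126]), 'tau': array([ 1.76014106e-03, -5.32641256e+01, -3.53280473e+01,  7.09620793e-02,
        2.35517370e-02, -7.04013974e-05]), 'ee_pos': array([0.15972955, 0.5260886 , 0.22395187]), 'eef_rot': array([-3.14060004e+00, -7.64290007e-05,  2.84680464e+00]), 'force': array([ 1.33688557, -0.54287147,  0.48958159]), 'moment': array([ 0.03078325, -0.02678405, -0.04998631]), 'grip_width': 0.09402284356462111}
```

```bash
ls pics
```

```text
scene0.npz
scene0.png
top0.npz
top0.png
```

View pics/scene0.png

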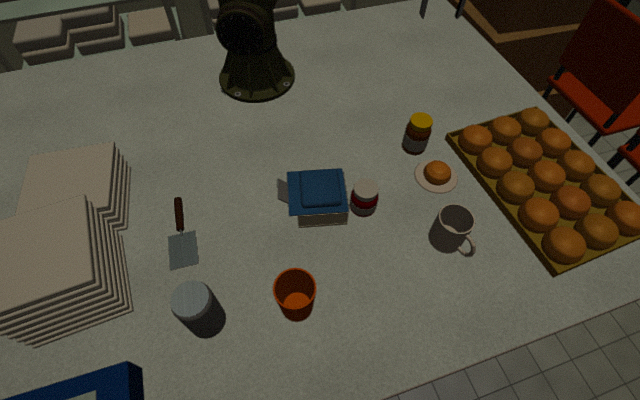

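View pics/top0.png

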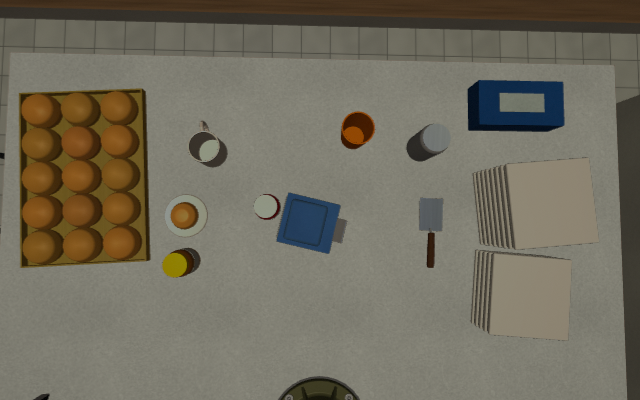

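The two views show the dish with its blue lid at top-view pixel (308,222). The thumb lift is on its right at (340,230), and the jar is on its left at (266,206). The plate is at (185,215), the honey jar at (178,264), the mug at (206,147) and the cup at (357,128). Next I'll measure them.

```bash
python3 - <<'E'
from h import *
for n in("top","scene"):
    D=np.load(f"pics/{n}0.npz"); W=D["W"]; im=D["img"]; hsv=cv2.cvtColor(im,cv2.COLOR_RGB2HSV)
    Z=W[...,2]; H,S,V=[hsv[...,i].astype(int) for i in range(3)]
    near=(W[...,0]>.25)&(W[...,0]<.75)&(W[...,1]>-.1)&(W[...,1]<.25)
    print(n,"table z",np.nanmedian(Z[near&(Z<.02)]))
    blue=near&(H>95)&(H<125)&(S>90)&(Z>.04)
    m=blue&(Z<.068); t=blue&(Z>.072)
    for nm,k in(("lidall",blue),("top",t)):
        p=W[k]; r=cv2.minAreaRect(p[:,:2].astype(np.float32)); print(nm,len(p),np.median(p[:,2]),r, cv2.boxPoints(r).tolist())
    # connected blobs above table
    nn,lab,st,ce=cv2.connectedComponentsWithStats(((Z>.012)&(W[...,0]>.2)&(W[...,0]<1.0)&(abs(W[...,1])<.5)).astype(np.uint8))
    for i in range(1,nn):
        if st[i,4]<60: continue
        p=W[lab==i]; zt=np.percentile(p[:,2],98); q=p[p[:,2]>zt-.008]
        c,r=cv2.minEnclosingCircle(q[:,:2].astype(np.float32))
        print(ce[i].round(),st[i,4],"ztop %.3f c %.3f %.3f r %.3f"%(zt,*c,r),"bbox",p.min(0).round(3),p.max(0).round(3))
E
```

```text
top table z -0.0005393876644046447
lidall 2649 0.07733645251127697 ((0.5380795001983643, 0.031125880777835846), (0.13768194615840912, 0.1280202716588974), 76.84713745117188) [[0.46008381247520447, -0.0213436521589756], [0.5847456455230713, -0.05047463998198509], [0.6160751581192017, 0.083595409989357], [0.4914133548736572, 0.11272640526294708]]
top 1516 0.07957206781949339 ((0.5397930145263672, 0.03832055628299713), (0.09428320080041885, 0.10442459583282471), 76.45645141601562) [[0.47799280285835266, 0.0047171637415885925], [0.5795135498046875, -0.019737444818019867], [0.6015932559967041, 0.07192394882440567], [0.5000724792480469, 0.09637855738401413]]
[490. 105.] 1985 ztop 0.074 c 0.860 -0.456 r 0.072 bbox [ 0.799 -0.5    0.012] [ 0.921 -0.413  0.076]
[144. 177.] 645 ztop 0.027 c 0.664 0.483 r 0.231 bbox [0.434 0.453 0.012] [0.895 0.5   0.029]
[134. 108.] 132 ztop 0.047 c 0.841 0.499 r 0.015 bbox [0.812 0.49  0.013] [0.864 0.5   0.049]
[358. 128.] 718 ztop 0.112 c 0.776 -0.090 r 0.042 bbox [ 0.735 -0.13   0.012] [ 0.815 -0.05   0.113]
[206. 146.] 792 ztop 0.096 c 0.727 0.294 r 0.041
[... 2251 characters left out ...]
0.049]
[316. 196.] 3306 ztop 0.083 c 0.538 0.017 r 0.082 bbox [ 0.462 -0.065  0.012] [0.619 0.113 0.085]
[365. 197.] 882 ztop 0.082 c 0.581 0.140 r 0.031 bbox [0.552 0.106 0.012] [0.616 0.173 0.084]
[178. 213.] 258 ztop 0.022 c 0.467 -0.301 r 0.048 bbox [ 0.419 -0.314  0.012] [ 0.517 -0.293  0.024]
[453. 229.] 1696 ztop 0.096 c 0.728 0.293 r 0.041 bbox [0.688 0.251 0.012] [0.802 0.333 0.099]
[295. 292.] 1469 ztop 0.111 c 0.777 -0.090 r 0.042 bbox [ 0.735 -0.132  0.012] [ 0.818 -0.049  0.114]
[197. 308.] 2225 ztop 0.143 c 0.749 -0.278 r 0.035 bbox [ 0.715 -0.314  0.012] [ 0.786 -0.239  0.144]
[112. 383.] 2034 ztop 0.074 c 0.835 -0.457 r 0.054 bbox [ 0.799 -0.5    0.012] [ 0.867 -0.414  0.076]
```

```bash
cat >> h.py <<'E'
A=np.radians(76.9); C=np.array([.5408,.0405]); ex=np.array([np.cos(A),np.sin(A)]); ey=np.array([-ex[1],ex[0]])
from scipy.spatial.transform import Rotation as Ro
def state():
    o=telemetry.get_obs(); p=np.array(o["ee_pos"]); d=p[:2]-C
    print("t %.2f"%o["time_s"],"p",p.round(4),"dish xy",(d@ex).round(4),(d@ey).round(4),"yaw-A deg",np.degrees(o["eef_rot"][2]-A).round(2),"rp",np.round(o["eef_rot"][:2],4),"F",np.round(o["force"],2),"Fd",(np.array(o["force"])[:2]@ex).round(2),"g %.3f"%o["grip_width"],"q6",o["qpos"][5].round(3)); return o
def to(xd,yd,ztip,yawrel=None):
    o=state(); R=Ro.from_euler("xyz",o["eef_rot"]).as_matrix()
    g=np.r_[C+xd*ex+yd*ey,ztip+.019]; s=R.T@(g-o["ee_pos"])/.05
    tw=0 if yawrel is None else -((yawrel-np.degrees(o["eef_rot"][2]-A)+180)%360-180)/8
    print("target",g.round(3),"units",s.round(3),"twist",round(tw,3))
E
python3 -c "
from h import *
to(.107,.045,.205,90)"
```

```text
t 0.10 p [0.1597 0.5261 0.224 ] dish xy 0.3866 0.4812 yaw-A deg 86.21 rp [-3.1406e+00 -1.0000e-04] F [ 1.34 -0.54  0.49] Fd -0.23 g 0.094 q6 -0.067
target [0.521 0.155 0.224] units [-9.075e+00 -5.003e+00  3.000e-03] twist -0.474
```

```bash
python3 -m creep '[[[-9.08,-5.0,0],-0.47,0.38],[[-9.08,-5.0,0],-0.47,0.38],[[-9.08,-5.0,0],-0.47,0.38],[[-9.08,-5.0,0],-0.47,0.38],[[-9.08,-5.0,0],-0.47,0.38],[[-9.08,-5.0,0],-0.47,0.38],[[-9.08,-5.0,0],-0.47,0.38],[[-9.08,-5.0,0],-0.47,0.38],[[-9.08,-5.0,0],-0.47,0.38],[[-9.08,-5.0,0],-0.47,0.38],[[-9.08,-5.0,0],-0.47,0.38],[[-9.08,-5.0,0],-0.47,0.38]]' 10
python3 -c "
from h import *
to(.107,.045,.09,90)"
```

```text
time_s: 1.3
ee_pos: [0.5225, 0.1536, 0.2238]
eef_rot: [-3.141, -0.001, 2.909]
force: [-0.4, 0.3, -0.5]
grip_width: 0.0356
t 1.30 p [0.5225 0.1536 0.2238] dish xy 0.106 0.0435 yaw-A deg 89.8 rp [-3.1411e+00 -1.0000e-03] F [-0.4   0.32 -0.49] Fd 0.22 g 0.036 q6 -1.12
target [0.521 0.155 0.109] units [0.028 0.022 2.295] twist -0.025
```

```bash
python3 -m creep '[[[0,0,1],0,0.38],[[0,0,2],0,0.38],[[0,0,2.3],0,0.38],[[0,0,2.3],0,0.38]]'
python3 - <<'E'
from h import *
to(.107,.045,.015,90)
c=cam("top");save(c,"top1.png");W=cloud(c);np.save("pics/t1.npy",W)
c=cam("scene");im=c["img"][120:280,240:460];cv2.imwrite("pics/s1.png",cv2.resize(im[...,::-1],None,fx=3,fy=3))
E
```

```text
time_s: 1.7
ee_pos: [0.5195, 0.1562, 0.1072]
eef_rot: [-3.14, -0.004, 2.914]
force: [-0.0, 0.5, 0.6]
grip_width: 0.0356
t 1.70 p [0.5195 0.1562 0.1072] dish xy 0.1078 0.0469 yaw-A deg 90.05 rp [-3.1397 -0.0044] F [-0.03  0.51  0.56] Fd 0.5 g 0.036 q6 -1.119
target [0.521 0.155 0.034] units [-0.045 -0.014  1.463] twist 0.006
```

View pics/s1.png

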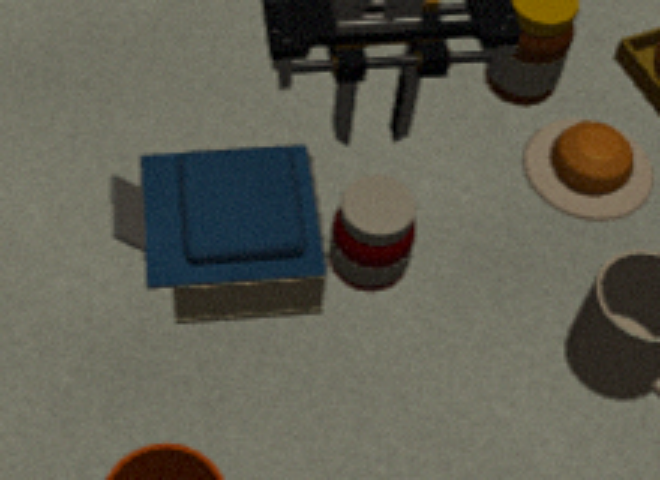

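View pics/top1.png

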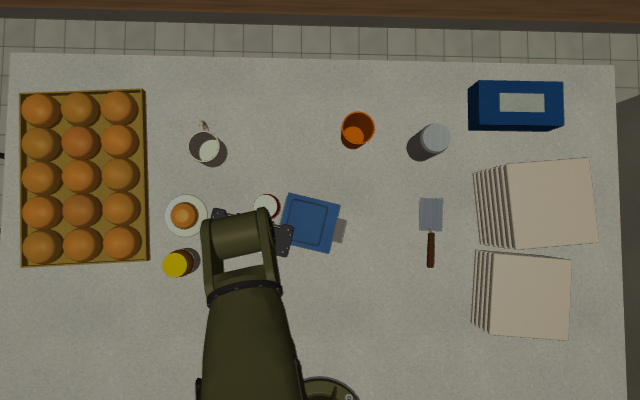

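The scene crop shows the two fingers at (345,135) and (400,135). They are on the robot's side of the jar, lined up with it and clear of the dish. I'll lower them.

```bash
python3 -m creep '[[[0,0,0.5],0,0.38],[[0,0,1.0],0,0.38],[[0,0,1.38],0,0.38],[[0,0,1.38],0,0.38],[[0,0,1.38],0,0.38]]'
python3 - <<'E'
from h import *
to(.107,-.095,.018,90)
E
```

```text
time_s: 2.3
ee_pos: [0.5223, 0.1557, 0.0422]
eef_rot: [3.141, 0.002, 2.913]
force: [0.5, -0.0, -0.9]
grip_width: 0.0357
t 2.30 p [0.5223 0.1557 0.0422] dish xy 0.108 0.0442 yaw-A deg 89.99 rp [3.1407e+00 1.8000e-03] F [ 0.47 -0.05 -0.92] Fd 0.06 g 0.036 q6 -1.12
target [0.658 0.123 0.037] units [-2.783 -0.019  0.109] twist -0.001
```

```bash
python3 -m creep '[[[-0.1,0,0.06],0,0.38],[[-0.2,0,0.06],0,0.38],[[-0.3,0,0.06],0,0.38],[[-0.4,0,0.06],0,0.38],[[-0.5,0,0.06],0,0.38],[[-0.6,0,0.06],0,0.38],[[-0.7,0,0.06],0,0.38],[[-0.8,0,0.06],0,0.38],[[-0.9,0,0.06],0,0.38],[[-1.0,0,0.06],0,0.38],[[-1.1,0,0.06],0,0.38],[[-1.2,0,0.06],0,0.38]]'
python3 - <<'E'
from h import *
to(.107,-.092,.018,90)
c=cam("scene");im=c["img"][120:280,240:460];cv2.imwrite("pics/s2.png",cv2.resize(im[...,::-1],None,fx=3,fy=3))
E
```

```text
time_s: 3.5
ee_pos: [0.5804, 0.1414, 0.0375]
eef_rot: [-3.142, -0.0, 2.912]
force: [-4.0, 1.0, 4.0]
grip_width: 0.0358
t 3.50 p [0.5804 0.1414 0.0375] dish xy 0.1073 -0.0157 yaw-A deg 89.97 rp [-3.1416 -0.    ] F [-4.    1.02  4.  ] Fd 0.09 g 0.036 q6 -1.164
target [0.655 0.124 0.037] units [-1.526 -0.004  0.009] twist -0.004
```

View pics/s2.png

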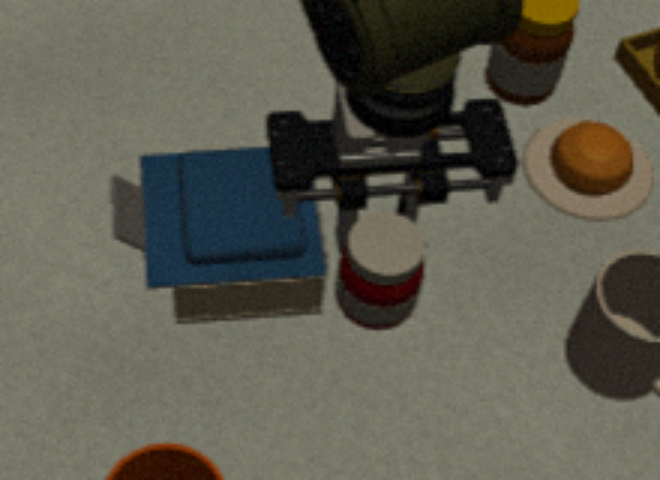

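The crop shows the jar upright at (380,270) against both fingers, and the dish hasn't moved. I'll keep pushing.

```bash
python3 -m creep '[[[-0.13,0,0],0,0.38],[[-0.26,0,0],0,0.38],[[-0.39,0,0],0,0.38],[[-0.52,0,0],0,0.38],[[-0.65,0,0],0,0.38],[[-0.78,0,0],0,0.38],[[-0.91,0,0],0,0.38],[[-1.04,0,0],0,0.38],[[-1.17,0,0],0,0.38],[[-1.3,0,0],0,0.38],[[-1.43,0,0],0,0.38],[[-1.55,0,0],0,0.38]]'
python3 -m creep '[[[0,0,0],0,0.38],[[0.3,0,0],0,0.38],[[0.6,0,0],0,0.38],[[0.6,0,-1],0,0.38],[[0.6,0,-2],0,0.38],[[0.6,0,-2.6],0,0.38],[[0.6,0,-2.6],0,0.38]]'
python3 - <<'E'
from h import *
c=cam("scene");save(c,"s3.png")
W=cloud(c);Z=W[...,2];k=(abs(W[...,0]-.69)<.06)&(abs(W[...,1]-.115)<.06)&(Z>.072)&(Z<.088)
p=W[k];cc,r=cv2.minEnclosingCircle(p[:,:2].astype(np.float32));d=np.array(cc)-C;print("jar",cc,r,"dish",d@ex,d@ey,np.percentile(p[:,2],98))
to(-.2,0,.16,0)
E
```

```text
time_s: 4.75
ee_pos: [0.656, 0.1237, 0.0374]
eef_rot: [-3.142, 0.0, 2.912]
force: [-2.1, -0.1, 0.3]
grip_width: 0.036
time_s: 5.45
ee_pos: [0.628, 0.131, 0.1729]
eef_rot: [3.138, 0.008, 2.913]
force: [-0.8, -0.7, -0.5]
grip_width: 0.0355
jar (0.6926226019859314, 0.11354906857013702) 0.03052329644560814 dish 0.10555882845800958 -0.13131489872560403 0.08264012227534046
t 5.50 p [0.627  0.1308 0.1697] dish xy 0.1075 -0.0635 yaw-A deg 89.97 rp [3.1401 0.0041] F [-0.14  0.3  -0.45] Fd 0.26 g 0.036 q6 -1.193
target [ 0.495 -0.154  0.179] units [ 1.266 -6.151 -0.201] twist 11.246
```

View pics/s3.png

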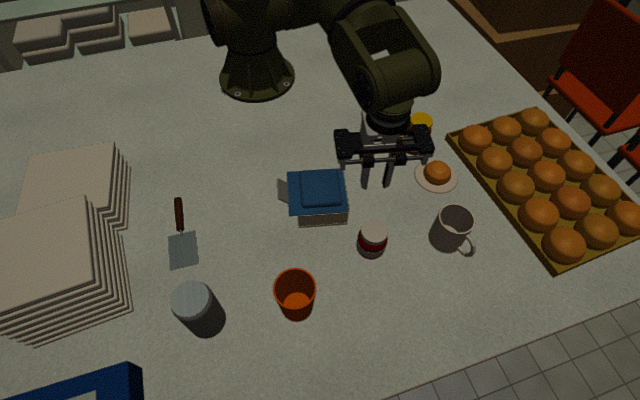

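The jar stands upright at (372,238), 131 mm along −y. Its near edge clears the dish's side by about 32 mm. Now I'll move to the front of the dish.

```bash
python3 -m creep '[[[1.27,-6.15,-0.2],11.25,0.2],[[1.27,-6.15,-0.2],11.25,0.2],[[1.27,-6.15,-0.2],11.25,0.2],[[1.27,-6.15,-0.2],11.25,0.2],[[1.27,-6.15,-0.2],11.25,0.2],[[1.27,-6.15,-0.2],11.25,0.2],[[1.27,-6.15,-0.2],11.25,0.2],[[1.27,-6.15,-0.2],11.25,0.2],[[1.27,-6.15,-0.2],11.25,0.2],[[1.27,-6.15,-0.2],11.25,0.2],[[1.27,-6.15,-0.2],11.25,0.2],[[1.27,-6.15,-0.2],11.25,0.2]]'
python3 - <<'E'
from h import *
c=cam("scene");save(c,"s4.png")
W=cloud(c);Z=W[...,2];im=c["img"]
# lift edge in dish frame
d=W[...,:2]-C;xd=d@ex;yd=d@ey
k=(xd<-.083)&(xd>-.115)&(abs(yd)<.05)&(Z>.055)&(Z<.095)
print("lift",k.sum(),xd[k].min(),np.percentile(xd[k],3),yd[k].min(),yd[k].max(),Z[k].max())
to(-.15,0,.06,0)
E
```

```text
time_s: 6.7
ee_pos: [0.4941, -0.1542, 0.176]
eef_rot: [-3.139, -0.0, 1.341]
force: [-0.5, -0.1, 0.4]
grip_width: 0.0189
lift 177 -0.10173257254616233 -0.1013694234794992 -0.031642279957092394 0.02904101293869554 0.08450044414009272
t 6.75 p [ 0.4942 -0.1542  0.1763] dish xy -0.2002 0.0013 yaw-A deg 0.08 rp [-3.1399e+00 -2.0000e-04] F [-0.3  -0.59  0.95] Fd -0.64 g 0.019 q6 -0.146
target [ 0.507 -0.106  0.079] units [1.003 0.03  1.946] twist 0.01
```

View pics/s4.png

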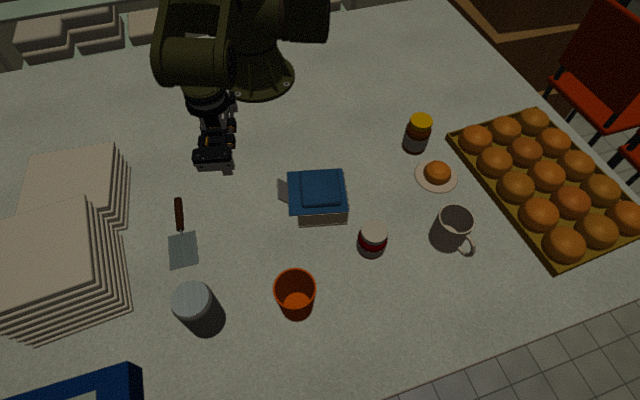

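```bash
python3 -m creep '[[[0.5,0.03,0.8],0,0.2],[[1.0,0.03,1.6],0,0.2],[[1.2,0.03,2.0],0,0.2],[[1.4,0.03,2.0],0,0.2],[[1.4,0.03,2.0],0,0.2],[[1.4,0.03,2.0],0,0.2]]'
python3 - <<'E'
from h import *
to(-.11,0,.057,0)
c=cam("scene");im=c["img"][120:250,200:380];cv2.imwrite("pics/s5.png",cv2.resize(im[...,::-1],None,fx=4,fy=4))
E
```

```text
time_s: 7.35
ee_pos: [0.5126, -0.0869, 0.0788]
eef_rot: [3.14, 0.0, 1.343]
force: [-0.5, 0.8, 0.3]
grip_width: 0.0188
t 7.35 p [ 0.5126 -0.0869  0.0788] dish xy -0.1305 -0.0014 yaw-A deg 0.02 rp [3.1396e+00 1.0000e-04] F [-0.46  0.75  0.27] Fd 0.63 g 0.019 q6 -0.01
target [ 0.516 -0.067  0.076] units [ 0.409 -0.027  0.055] twist 0.003
```

View pics/s5.png

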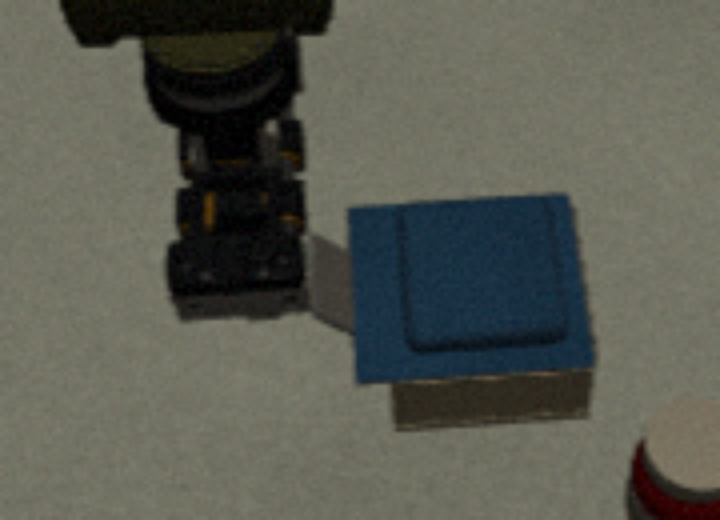

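The crop shows the gripper in front of the thumb lift at (330,280), not touching it yet. I'll creep in and watch the force.

```bash
python3 -m creep '[[[0.1,0,0],0,0.2],[[0.2,0,0],0,0.2],[[0.28,0,0],0,0.2],[[0.32,0,0],0,0.2],[[0.34,0,0],0,0.2],[[0.34,0,0],0,0.2]]'
python3 -c "from h import *; state()"
python3 -m creep '[[[0.02,0,0],0,0.2],[[0.02,0,0],0,0.2]]'
python3 -c "from h import *; state()"
python3 -m creep '[[[0.02,0,0],0,0.2],[[0.02,0,0],0,0.2]]'
python3 -c "from h import *; state()"
```

```text
time_s: 8.0
ee_pos: [0.5158, -0.0698, 0.0774]
eef_rot: [-3.142, 0.0, 1.342]
force: [0.6, 0.1, -0.2]
grip_width: 0.0189
t 8.00 p [ 0.5158 -0.0698  0.0774] dish xy -0.1131 -0.0007 yaw-A deg -0.02 rp [-3.1415  0.    ] F [ 0.59  0.08 -0.18] Fd 0.22 g 0.019 q6 0.024
time_s: 8.2
ee_pos: [0.516, -0.0691, 0.0774]
eef_rot: [-3.142, 0.0, 1.342]
force: [-0.3, -1.3, 0.2]
grip_width: 0.019
t 8.20 p [ 0.516  -0.0691  0.0774] dish xy -0.1124 -0.0007 yaw-A deg -0.03 rp [-3.1415e+00  3.0000e-04] F [-0.34 -1.3   0.22] Fd -1.35 g 0.019 q6 0.026
time_s: 8.4
ee_pos: [0.5162, -0.0685, 0.0775]
eef_rot: [3.142, 0.001, 1.341]
force: [-1.5, -5.6, 0.2]
grip_width: 0.0185
t 8.40 p [ 0.5162 -0.0685  0.0775] dish xy -0.1117 -0.0007 yaw-A deg -0.04 rp [3.1416e+00 8.0000e-04] F [-1.48 -5.59  0.18] Fd -5.78 g 0.018 q6 0.028
```

```bash
python3 -m creep '[[[0.005,0,-0.04],0,0.2],[[0.015,0,-0.09],0,0.2],[[0.03,0,-0.15],0,0.2],[[0.04,0,-0.22],0,0.2],[[0.055,0,-0.28],0,0.2],[[0.055,0,-0.28],0,0.2]]'
cat >> h.py <<'E'
def look(n,scene=True):
    o=state(); c=cam("scene");im=c["img"][120:250,200:380];cv2.imwrite("pics/"+n,cv2.resize(im[...,::-1],None,fx=4,fy=4))
    W=cloud(c);hsv=cv2.cvtColor(c["img"],cv2.COLOR_RGB2HSV)
    d=W[...,:2]-C;xd=d@ex;yd=d@ey;Z=W[...,2]
    k=(hsv[...,0]>95)&(hsv[...,0]<125)&(hsv[...,1]>90)&(abs(xd)<.25)&(abs(yd)<.08)&(Z>.03)
    P=np.c_[xd[k],yd[k],Z[k]]; print("blue n",len(P),"min",P.min(0).round(3),"max",P.max(0).round(3))
    k=(abs(yd+.065)<.012)&(Z>.01)&(Z<.05)&(abs(xd)<.09)
    q=np.c_[xd[k],yd[k]]; print("side wall x range",np.percentile(q[:,0],[1,99]).round(4),"y med",np.median(q[:,1]).round(4)) if len(q)>20 else None
    return W,c
E
python3 -c "
from h import *
look('s6.png')"
```

```text
time_s: 9.0
ee_pos: [0.5169, -0.0658, 0.0919]
eef_rot: [3.141, 0.001, 1.342]
force: [-2.0, -5.4, 0.5]
grip_width: 0.0189
t 9.00 p [ 0.5169 -0.0658  0.0919] dish xy -0.1089 -0.0008 yaw-A deg -0.04 rp [3.1412e+00 8.0000e-04] F [-1.98 -5.44  0.53] Fd -5.75 g 0.019 q6 0.033
blue n 2588 min [-0.161 -0.078  0.058] max [0.059 0.08  0.451]
side wall x range [-0.0575  0.0586] y med -0.0649
```

View pics/s6.png

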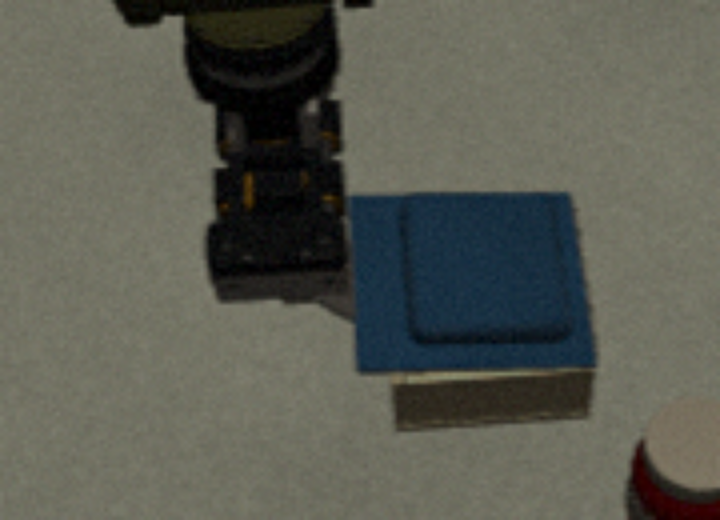

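The lid's front edge has risen about 10 px in the crop, from y 382 to 372, and the dish wall hasn't moved. The lift is following the fingers. I'll continue along the arc.

```bash
python3 -m creep '[[[0.014,0,-0.055],0,0.2],[[0.029,0,-0.11],0,0.2],[[0.045,0,-0.165],0,0.2],[[0.061,0,-0.22],0,0.2],[[0.08,0,-0.275],0,0.2],[[0.098,0,-0.33],0,0.2],[[0.118,0,-0.383],0,0.2],[[0.138,0,-0.436],0,0.2],[[0.16,0,-0.49],0,0.2],[[0.182,0,-0.54],0,0.2],[[0.182,0,-0.54],0,0.2]]'
python3 -c "
from h import *
look('s7.png')"
```

```text
time_s: 10.15
ee_pos: [0.519, -0.0571, 0.119]
eef_rot: [3.141, 0.001, 1.342]
force: [-1.8, -7.2, 3.0]
grip_width: 0.0185
t 10.15 p [ 0.519  -0.0571  0.119 ] dish xy -0.1 -0.0009 yaw-A deg -0.04 rp [3.141e+00 1.200e-03] F [-1.81 -7.2   3.04] Fd -7.43 g 0.018 q6 0.051
blue n 2527 min [-0.158 -0.079  0.059] max [0.059 0.08  0.475]
side wall x range [-0.0575  0.0587] y med -0.0648
```

View pics/s7.png

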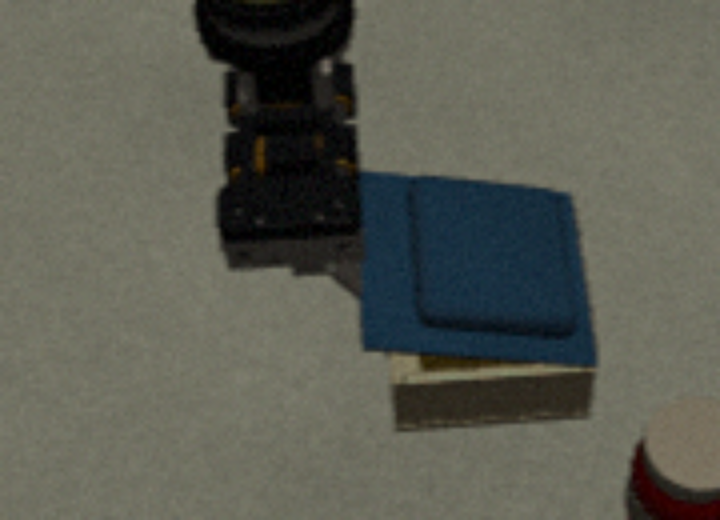

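The lid is now about 15° open, with a gap showing at (440,362). The dish is still in place, so I'll continue.

```bash
python3 -m creep '[[[0.025,0,-0.078],0,0.2],[[0.06,0,-0.155],0,0.2],[[0.10,0,-0.23],0,0.2],[[0.14,0,-0.307],0,0.2],[[0.185,0,-0.38],0,0.2],[[0.23,0,-0.454],0,0.2],[[0.275,0,-0.525],0,0.2],[[0.325,0,-0.595],0,0.2],[[0.375,0,-0.665],0,0.2],[[0.43,0,-0.732],0,0.2],[[0.43,0,-0.732],0,0.2]]'
python3 -c "
from h import *
look('s8.png')"
```

```text
time_s: 11.3
ee_pos: [0.524, -0.0359, 0.1561]
eef_rot: [3.14, 0.001, 1.342]
force: [-2.8, -7.7, 6.6]
grip_width: 0.019
t 11.30 p [ 0.524  -0.0359  0.1561] dish xy -0.0782 -0.0009 yaw-A deg -0.02 rp [3.1405e+00 1.0000e-03] F [-2.76 -7.71  6.57] Fd -8.14 g 0.019 q6 0.092
blue n 2194 min [-0.111 -0.079  0.061] max [0.059 0.079 0.461]
side wall x range [-0.0573  0.059 ] y med -0.0649
```

View pics/s8.png

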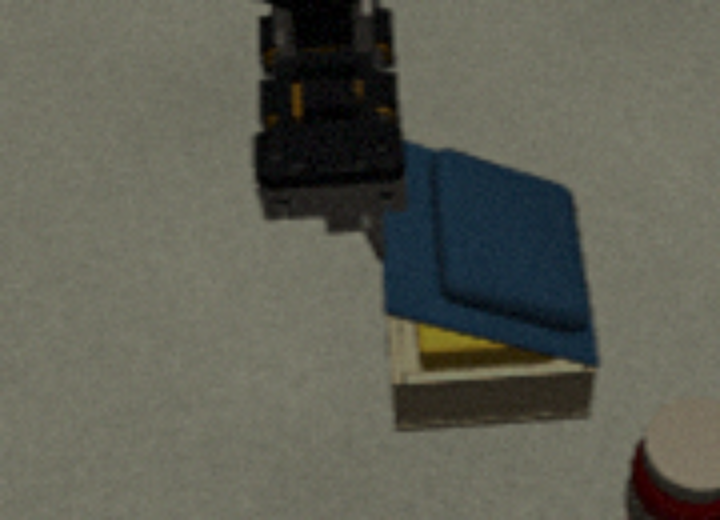

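The lid is about 30° open and the dish is still in place. The squeeze points radially at about 10 N, so I'll ease off slightly and follow the arc to about 45°.

```bash
python3 -m creep '[[[0.025,0,-0.06],0,0.2],[[0.07,0,-0.11],0,0.2],[[0.117,0,-0.16],0,0.2],[[0.165,0,-0.215],0,0.2],[[0.215,0,-0.265],0,0.2],[[0.265,0,-0.315],0,0.2],[[0.318,0,-0.365],0,0.2],[[0.37,0,-0.41],0,0.2],[[0.425,0,-0.455],0,0.2],[[0.48,0,-0.5],0,0.2],[[0.535,0,-0.54],0,0.2],[[0.59,0,-0.58],0,0.2]]'
python3 -c "
from h import *
look('s9.png')"
```

```text
time_s: 12.55
ee_pos: [0.5306, -0.0064, 0.1841]
eef_rot: [-3.141, -0.0, 1.342]
force: [0.2, -0.8, 1.1]
grip_width: 0.0189
t 12.55 p [ 0.5306 -0.0064  0.1841] dish xy -0.048 -0.0007 yaw-A deg -0.03 rp [-3.1414e+00 -1.0000e-04] F [ 0.15 -0.75  1.15] Fd -0.7 g 0.019 q6 0.148
blue n 1808 min [-0.108 -0.08   0.04 ] max [0.061 0.078 0.485]
side wall x range [-0.0575  0.0588] y med -0.0649
```

View pics/s9.png

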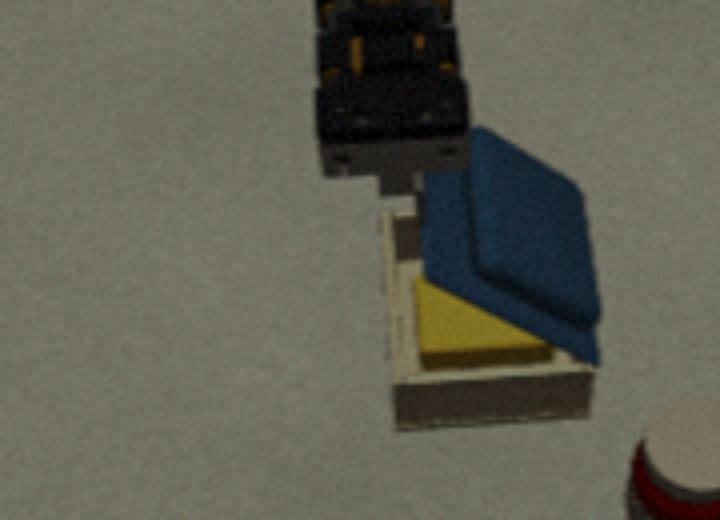

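The lid is at about 45° with a light contact, and the dish is unmoved. Now I'll push mostly over the top.

```bash
python3 -m creep '[[[0.08,0,-0.04],0,0.2],[[0.16,0,-0.08],0,0.2],[[0.24,0,-0.11],0,0.2],[[0.32,0,-0.13],0,0.2],[[0.4,0,-0.15],0,0.2],[[0.48,0,-0.17],0,0.2],[[0.56,0,-0.18],0,0.2],[[0.64,0,-0.2],0,0.2],[[0.72,0,-0.22],0,0.2],[[0.8,0,-0.24],0,0.2],[[0.88,0,-0.25],0,0.2],[[0.96,0,-0.26],0,0.2]]'
python3 -c "
from h import *
look('s10.png')"
```

```text
time_s: 13.8
ee_pos: [0.5415, 0.0403, 0.1971]
eef_rot: [-3.142, -0.0, 1.342]
force: [-0.3, 0.1, 0.9]
grip_width: 0.0191
t 13.80 p [0.5415 0.0403 0.1971] dish xy 0.0 -0.0007 yaw-A deg -0.03 rp [-3.1415 -0.    ] F [-0.35  0.08  0.92] Fd 0.0 g 0.019 q6 0.236
blue n 967 min [-0.065 -0.08   0.031] max [0.07  0.076 0.493]
side wall x range [-0.0575  0.0588] y med -0.0649
```

View pics/s10.png

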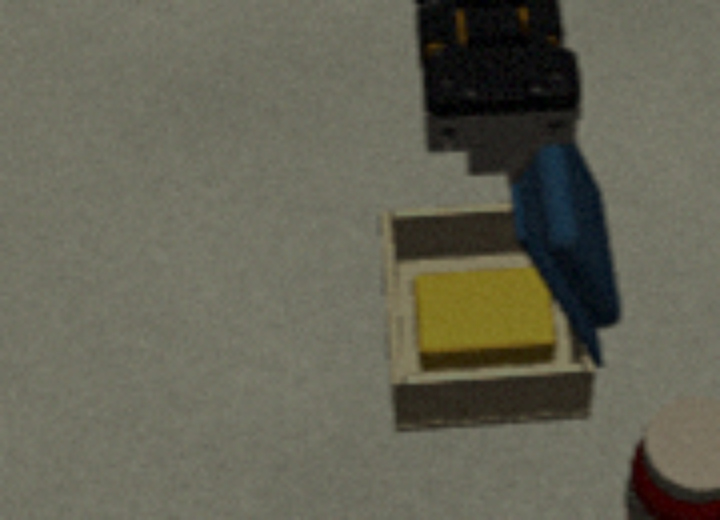

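About 70°. I'll push it past the balance point slowly.

```bash
python3 -m creep '[[[0.09,0,-0.01],0,0.2],[[0.18,0,-0.02],0,0.2],[[0.27,0,-0.03],0,0.2],[[0.36,0,-0.04],0,0.2],[[0.45,0,-0.05],0,0.2],[[0.54,0,-0.06],0,0.2],[[0.63,0,-0.06],0,0.2],[[0.72,0,-0.06],0,0.2],[[0.81,0,-0.06],0,0.2],[[0.9,0,-0.06],0,0.2],[[0.98,0,-0.06],0,0.2],[[1.06,0,-0.06],0,0.2]]'
python3 -c "
from h import *
look('s11.png')"
```

```text
time_s: 15.05
ee_pos: [0.5535, 0.0919, 0.2]
eef_rot: [-3.142, 0.0, 1.342]
force: [0.1, -0.1, 0.2]
grip_width: 0.0186
t 15.05 p [0.5535 0.0919 0.2   ] dish xy 0.053 -0.0007 yaw-A deg -0.03 rp [-3.1415  0.    ] F [ 0.08 -0.07  0.21] Fd -0.05 g 0.019 q6 0.328
blue n 813 min [-0.032 -0.08   0.061] max [0.086 0.08  0.477]
side wall x range [-0.0575  0.059 ] y med -0.0648
```

View pics/s11.png

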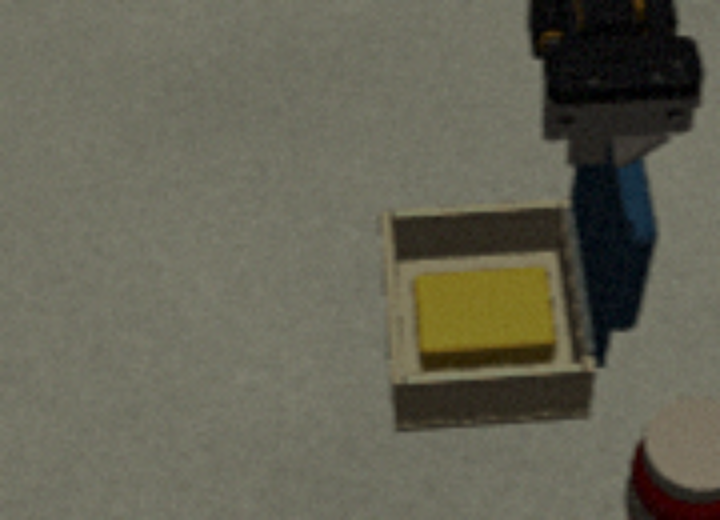

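```bash
python3 -m creep '[[[0.08,0,0],0,0.2],[[0.16,0,0],0,0.2],[[0.24,0,0],0,0.2],[[0.32,0,0],0,0.2],[[0.4,0,0],0,0.2],[[0.48,0,0],0,0.2],[[0.48,0,0],0,0.2],[[0.48,0,0],0,0.2],[[0.48,0,0],0,0.2]]'
python3 -c "
from h import *
look('s12.png')"
```

```text
time_s: 16.0
ee_pos: [0.5589, 0.1149, 0.2]
eef_rot: [-3.142, 0.0, 1.342]
force: [0.8, -0.0, -1.1]
grip_width: 0.0186
t 16.00 p [0.5589 0.1149 0.2   ] dish xy 0.0765 -0.0008 yaw-A deg -0.04 rp [-3.1415  0.    ] F [ 0.77 -0.02 -1.08] Fd 0.16 g 0.019 q6 0.368
blue n 2401 min [-0.017 -0.077  0.056] max [0.164 0.078 0.492]
side wall x range [-0.0571  0.0589] y med -0.0649
```

View pics/s12.png

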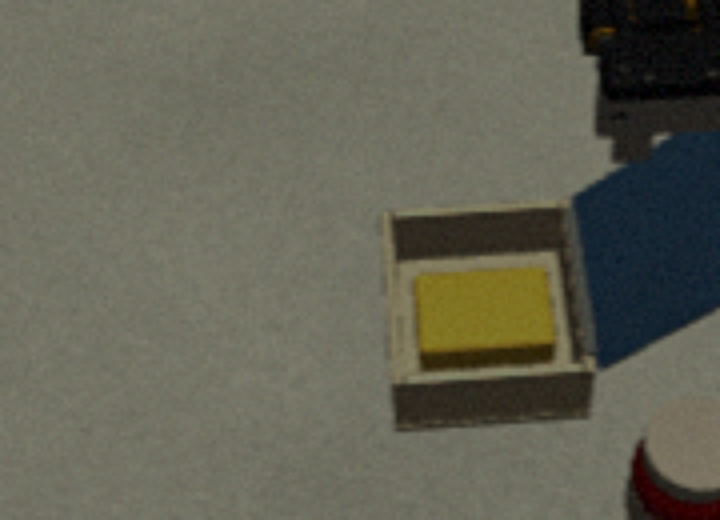

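The lid has fallen open and the dish hasn't moved. I'll retract up and back, then check.

```bash
python3 -m creep '[[[-0.3,0,-0.3],0,0.2],[[-0.8,0,-0.8],0,0.2],[[-1.6,0,-1.2],0,0.2],[[-2.4,0,-1.4],0,0.2],[[-3.2,0,-1.4],0,0.2],[[-4.0,0,-1.4],0,0.2],[[-5.0,0,-1.4],0,0.2],[[-5.0,0,-1.4],0,0.2],[[-5.0,0,-1.4],0,0.2]]'
python3 - <<'E'
from h import *
W,c=look('s13c.png'); save(c,"s13.png")
hsv=cv2.cvtColor(c["img"],cv2.COLOR_RGB2HSV);d=W[...,:2]-C;xd=d@ex;yd=d@ey;Z=W[...,2]
k=(hsv[...,0]>95)&(hsv[...,0]<125)&(hsv[...,1]>80)&(xd>.06)&(xd<.25)&(abs(yd)<.08)&(Z<.3)
f=np.polyfit(xd[k],Z[k],1);print("lid slope angle from shut",np.pi-np.arctan(f[0]),"z max",Z[k].max(),"n",k.sum())
k=(abs(W[...,0]-.69)<.06)&(abs(W[...,1]-.115)<.06)&(Z>.072)&(Z<.09)
cc,r=cv2.minEnclosingCircle(W[k][:,:2].astype(np.float32));dd=np.array(cc)-C;print("jar",cc,r,dd@ex,dd@ey)
E
```

```text
time_s: 16.95
ee_pos: [0.5016, -0.1298, 0.271]
eef_rot: [3.141, -0.0, 1.339]
force: [0.8, 0.4, 0.4]
grip_width: 0.0188
t 16.95 p [ 0.5016 -0.1298  0.271 ] dish xy -0.1748 -0.0004 yaw-A deg -0.18 rp [ 3.1406 -0.    ] F [0.82 0.44 0.37] Fd 0.61 g 0.019 q6 -0.092
blue n 2537 min [-0.208 -0.079  0.055] max [0.163 0.078 0.539]
side wall x range [-0.0575  0.059 ] y med -0.0649
lid slope angle from shut 2.3868857550738602 z max 0.1517295320687575 n 2256
jar (0.6932756304740906, 0.1142098531126976) 0.030527688562870026 0.10635042648264785 -0.13180116509851422
```

View pics/s13.png

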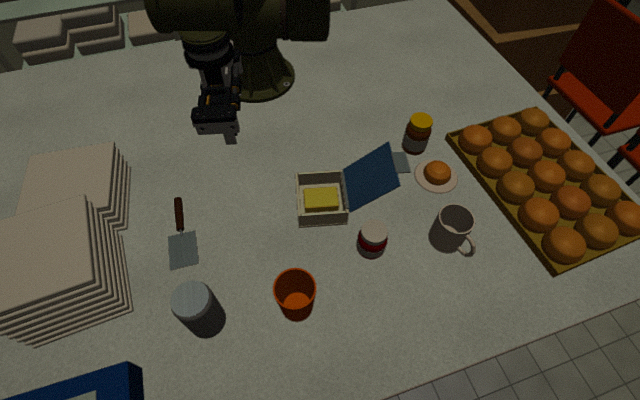

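The lid is open at about 2.39 rad, around (370,178). The jar is upright at (372,238), nothing else has moved, and the robot is clear. I'll hand it in.

```bash
python3 -c "
from station import ctrl
print(ctrl.hand_in())"
```

```text
the job is handed in; nothing more can be done
None
```

The jam jar is out of the way and the butter dish's lid is resting fully open. I handed the job in at about 17 s of the 59 s allowed.

- **Jar:** I slid it with two fingertips about 115 mm along the dish's −y, the side away from the robot. It stayed upright, and its near edge is about 32 mm clear of the dish's side.
- **Lid:** The tool can only point straight down, so I could not reach beneath the thumb lift. I pressed the fingers lightly against the lift's front edge and followed its arc up. From about 45° I pushed the lid over the top until it fell back.
- **Last checks:** The lid measured 2.39 rad against the 2.4 rad stop. The dish's side wall stayed within about 0.5 mm of where it started. The jar stayed where I had slid it, and in the last picture the other things looked unmoved. The robot was well clear.
- **Forces:** The highest wrist reading I took was about 10.5 N, while pushing the lift. I only read forces at the end of each move. No check failed or disagreed.

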